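Click the hotplate under the jug on to low

ROBOT

A 6-joint arm with a two-finger parallel gripper is mounted at the origin on a cart in front of the work surface, level with it; the furniture and walls round the work are solid. World frame = base frame: x ahead of the robot, y to its left, z up, the work surface at z = 0. Lengths are in m, angles in rad, forces in N, time in s.
With the tool pointing down it reaches from about 0.35 to 0.775 m from the base axis. Payload 5.5 kg.
Tool frame: the origin (TCP) lies on the centre line of the jaws, within the pads' length; the fingertips stand 8 mm ahead of it and the grasp point (between the pads) lies 11 mm behind it; z points along the fingers, y is the direction in which the jaws open and shut (so a half turn about z gives the same grasp; the last joint's range is limited). The gripper opens to 85 mm and grips with 20 to 120 N. Pads are 22 mm wide; open, the fingers measure 114 mm over their backs; the gripper's body (76 mm by 85 mm) begins 54 mm behind the grasp point. The pads swing forward as they close: fully open they stand 13 mm farther back than shut.
Start: joints at [1.073, 0.313, 0.046, 1.304, 0, 1.431], TCP at [0.201, 0.539, 0.239] pointing down, gripper open.
Joint ranges: [-2.76, 2.76], [-0.86, 1.69], [-1.03, 1.26], [-2.2, 2.34], [-1.47, 1.5], [-3.14, 3.14]. Speed limits (rad/s): [2.57, 2.57, 3.14, 3.14, 3.14, 3.14].

INTERFACE

Orientations are given as a 3x3 rotation matrix whose columns are the frame's x, y, z axes.
In Python, from rig import env gives the robot as it stands.
- The arm moves only by the tool servo_tool, never from a script. Its argument "deltas" is a list of rows, each a list of 2 entries, a list of its own where there are three numbers: the shift along the tool's x, y, z in units of 40 mm (1.0 is 40 mm), then the turn, a rotation vector about the tool's x, y, z in units of 8 degrees (1.0 is 8 degrees). A call has 1 to 12 rows; each row is the pose to reach, as a shift and turn from the pose measured when the call began, along the tool's axes at that moment; what a row does not reach only later rows make up. A row lasts 1/10 s, in which the tool goes at most 50 mm and 8.59 degrees, less where a joint would pass 70% of its speed; a pose out of reach is approached as far as the arm can. A call with a gripper value outside its range is refused whole. "jaw" is the opening in per cent of the stroke, from 0 (shut) to 100 (fully open), set as the call begins (left out, the last holds). The fingers move at their own pace and stop on an object; "force" is the grip in N (left out, the last holds). Time passes only in rows, so rows that repeat a pose let the fingers close. It gives the time, the measured TCP pose, the force and the opening at its end, in the units of the state.
- env.get_state(): the state, without advancing time (a new reading comes with each control period).
- env.read_camera(name): name is "scene" or "top" or "wrist"; returns the picture (400x640x3 uint8, red, green, blue); there is no depth.
- env.camera_info(name): a dict with "fov_y" (degrees; the focal length in pixels is half the picture's height over the tangent of half this angle, whatever the lens; pixels are square), "cx", "cy" (the principal point, pixels), "extrinsics" (4x4, takes a point from world to camera coordinates). Camera axes: x right, y down, z forward; pixel columns grow to the right and rows downward; lengths in m; the calibration is good to about 2 mm. A picture is of the moment at which its call begins: read the wrist's pose just before it. camera_info takes no time and is no camera call; for the wrist camera it gives the pose at the moment of the call.
- env.job_done(): hands the job in, once; it reports no verdict.
The state is a dict: "time": time; "joint_positions": joint angles; "dq": joint speeds; "joint_efforts": joint torques, N m; "eef_pos": TCP position; "orientation": TCP orientation; "wrist_force": force on the tool from outside, world axes, zero at the start; "ft_torque": the same for the moment, N m; "grip_width": finger opening in m.
Only numpy, scipy, OpenCV 4.12 (cv2) and the standard library are available. Lean on these libraries where they do the work, as an engineer would, in place of code of your own. Each camera call takes 0.05 s, during which the arm holds its last target. There are 200 camera calls.

TASK

The milk in the enamel jug is to be kept warm. Switch the hotplate on which the jug stands on to low: with a fingertip pressed lightly on its flat knurled dial, turn that dial clockwise by one click, from off (pointer at the ring mark) until it clicks in with its pointer at the single dot, and take the hand away. Leave the other plate's dial off, and do not grasp, lift or shift anything, the jug and the bowl included.

Things in the scene. Friction and masses are not known exactly. Their poses are not given: they have to be found in the camera images.
- hotplate: Twin electric hotplate, white housing, steel top, 360 (x) x 460 (y) x 55 mm high, fixed to the worktop, yaw within 0.2. Origin: centre of its underside; +x to its back, +y to its left. Two round dark plates (160 mm across) at (+70, +-120) mm; two like black dials lie flat at (-120, +-120) mm, each straight in front of the plate it controls.
- left_dial_top (a point): On the upright axis of the left dial, level with its top face when not pressed (64 mm above the worktop); axes as the hotplate's. The dial is a flat knurled disc 96 mm across, 9 mm proud of the housing, too wide to pinch. It is sprung: pressed down it sinks up to 5 mm, giving way at about 3.5 N, right down at about 8.5 N (1 N per mm).
- right_dial_top (a point): The same point of the right dial; the dials are alike. Turning one over a click takes about 0.04 N m: a fingertip that presses 3 to 4 mm down on the knurled top, about 32 mm from the axis, and moves round an arc takes it along by friction (coefficient roughly 0.8 or more), perhaps with some slip.
- left_dial (a joint): Angle of the left dial, rad, growing clockwise seen from above: 0 off, 0.8 low, 1.6 high; stops just beyond the ends. Sprung detents: let go between 0.4 and 1.2 it snaps to about 0.8, below that back to 0, beyond it on to 1.6. Both dials start off.
- right_dial (a joint): Angle of the right dial, the same way. Each dial has a white pointer line 16 to 46 mm from its axis; marks on the housing 61 mm from the axis: ring (off), single dot (low, straight towards the plate), two dots (high), 0.8 rad apart, clockwise.
- left_plate (a point): Centre of the top face of the left plate, 67 mm above the worktop, 190 mm behind the left dial's axis.
- right_plate (a point): Centre of the top face of the right plate, 67 mm above the worktop, 190 mm behind the right dial's axis.
- jug: Tall cream enamel jug with a handle and spout, 95 x 142 x 175 mm, loose, standing on one of the two plates (either one) roughly central. Origin: on its underside, within 10 mm of its middle.
- bowl: Small blue bowl, 105 mm across, 51 mm high, loose, standing on the other plate. Origin: centre of its underside.
- garlic: Garlic bulb, 56 mm, loose on the worktop to the left of the hotplate. Origin: its underside.

How it is judged:
At the end, for the whole second after the job is handed in: The dial in front of the jug's plate rests in its low detent (0.8 rad, within 0.12); the other dial is still off (below 0.12 rad); jug and bowl stand upright within 20 mm, the garlic within 30 mm, of where they were (((horizontal distance between jug and left_plate below 0.05 m and value of joint left_dial between 0.68 and 0.92 rad and value of joint right_dial below 0.12 rad) or (horizontal distance between jug and right_plate below 0.05 m and value of joint right_dial between 0.68 and 0.92 rad and value of joint left_dial below 0.12 rad)) and velocity of joint left_dial between -0.1 and 0.1 rad/s and velocity of joint right_dial between -0.1 and 0.1 rad/s and distance of each of jug, bowl from where it was at the start of the episode below 0.02 m and angle between each of jug, bowl's own z axis and vertical below 0.1 rad and distance of garlic from where it was at the start of the episode below 0.03 m); the robot touches nothing.
It fails at once if the dial of the bowl's plate is turned out of its off detent (beyond 0.4 rad) ((horizontal distance between jug and left_plate below 0.05 m and value of joint right_dial above 0.4 rad) or (horizontal distance between jug and right_plate below 0.05 m and value of joint left_dial above 0.4 rad)).
It fails at once if the jug is lifted, tipped or shifted by more than 20 mm (distance of jug from where it was at the start of the episode above 0.02 m or angle between jug's own z axis and vertical above 0.3 rad).
It fails at once if the bowl is lifted, tipped or shifted by more than 20 mm (distance of bowl from where it was at the start of the episode above 0.02 m or angle between bowl's own z axis and vertical above 0.3 rad).
It fails at once if the garlic is lifted or shifted by more than 30 mm (distance of garlic from where it was at the start of the episode above 0.03 m).
It fails at once if the hotplate is pressed with more than 40 N (not lightly) (contact force between any of the fingers, the arm and hotplate above 40 N).
It also fails if it takes over 32 s, if anything falls off the work surface, if the arm or the gripper's body presses on something with over 40 N, if the wrist force passes 120 N, or if a joint passes its speed limit or range.

## Working session

There is one attempt and no reset: what is moved stays moved. The work goes in short steps, Python scripts to look and compute and a tool call to move; the robot and the scene stay as the last step left them, time stands still between calls to the robot, and variables do not carry over. Pictures are saved under pics/ and viewed, on a budget of 10 in all, crops included, one or two more only if the job needs it, and the job is handed in when it is done.

Besides the shell and the picture viewer there is one more tool, called after "Call:" as name(argument=value, ...), one argument or row to a line, values as JSON. servo_tool: Moves the arm, as the interface text tells. Its arguments: {"type":"object","properties":{"deltas":{"type":"array","items":{"type":"array"}},"jaw":{"type":"number"},"force":{"type":"number"}},"required":["deltas"]}

```bash
mkdir -p pics; python3 - <<'E'
from rig import env
import cv2,numpy as np
s=env.get_state();print(s['time'],s['eef_pos'],s['orientation'],s['grip_width'],s['wrist_force'])
for n in('top','scene'):
    im=env.read_camera(n);cv2.imwrite(f'pics/{n}0.png',im[:,:,::-1]);i=env.camera_info(n);print(n,i)
E
```

```text
0.0 [0.20115449 0.53813837 0.23842393] [[-9.36665547e-01  3.50224167e-01 -8.28617824e-04]
 [ 3.50225077e-01  9.36664234e-01 -1.58355097e-03]
 [ 2.21538862e-04 -1.77346037e-03 -9.99998403e-01]] 0.08516973404843815 [ 0.03723589  0.12935708 -0.45256237]
top {'fov_y': 46.872368336239134, 'cx': 325.11751469380005, 'cy': 199.17818897387997, 'extrinsics': array([[ 0.43586815, -0.89998093,  0.00729959, -0.1292737 ],
       [-0.8706149 , -0.42367413, -0.25005983,  0.63510712],
       [ 0.22814172,  0.10263799, -0.96820287,  1.19803992],
       [ 0.        ,  0.        ,  0.        ,  1.        ]])}
scene {'fov_y': 57.083727701286115, 'cx': 316.32646927834105, 'cy': 202.24557993569215, 'extrinsics': array([[-0.91474244, -0.40378841, -0.01418415,  0.62962447],
       [-0.17816839,  0.43463374, -0.88280776,  0.10630908],
       [ 0.36263245, -0.80501455, -0.46952026,  0.82623211],
       [ 0.        ,  0.        ,  0.        ,  1.        ]])}
```

View pics/top0.png

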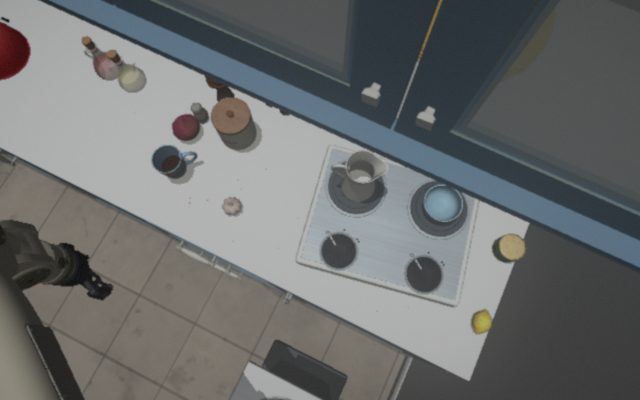

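View pics/scene0.png

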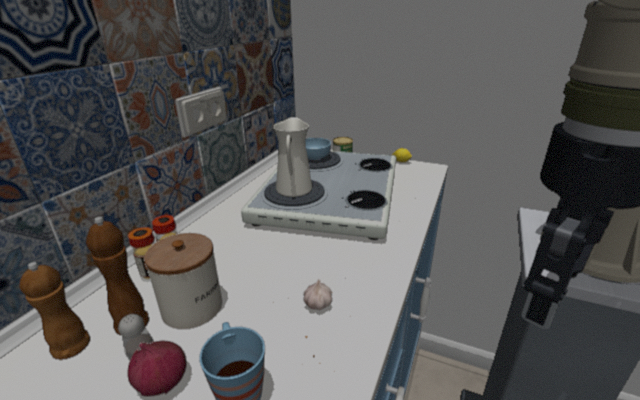

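The jug stands on the left plate (top view about (358,185)), with the left dial at about (338,251). The bowl is on the right plate at (440,205), with the right dial at about (424,274).

```bash
cat > h.py <<'E'
from rig import env
import cv2,numpy as np
def ray(info,uv,z,h=400):
    f=h/2/np.tan(np.radians(info['fov_y'])/2);E=np.array(info['extrinsics']);R,t=E[:3,:3],E[:3,3]
    d=R.T@np.array([(uv[0]-info['cx'])/f,(uv[1]-info['cy'])/f,1]);c=-R.T@t
    return c+d*(z-c[2])/d[2]
def dark(im,roi,th=70,amin=300):
    x0,y0,x1,y1=roi;g=im[y0:y1,x0:x1].max(2)
    m=cv2.morphologyEx((g<th).astype(np.uint8),cv2.MORPH_CLOSE,np.ones((5,5)))
    cs,_=cv2.findContours(m,cv2.RETR_EXTERNAL,cv2.CHAIN_APPROX_NONE)
    out=[]
    for c in cs:
        if cv2.contourArea(c)>amin: out.append((c.reshape(-1,2)+[x0,y0]))
    return out
E
python3 - <<'E'
from h import *
for n,roi in(('top',(300,225,460,300)),('scene',(335,150,395,215))):
    im=cv2.imread(f'pics/{n}0.png');i=env.camera_info(n)
    for c in dark(im,roi,80,150):
        P=np.array([ray(i,p,.064)[:2] for p in c]).astype(np.float32)
        print(n,c.mean(0),cv2.minEnclosingCircle(P),cv2.fitEllipse(P))
E
```

```text
top [423.66666667 273.76041667] ((0.560667872428894, -0.166988804936409), 0.04615381360054016) ((0.560582160949707, -0.16755709052085876), (0.0884893611073494, 0.08982057124376297), 60.30807876586914)
top [338.32258065 250.47311828] ((0.5174793601036072, 0.06737833470106125), 0.045707035809755325) ((0.517035722732544, 0.06719470024108887), (0.08739835023880005, 0.08867624402046204), 52.012332916259766)
scene [365.98809524 199.44047619] ((0.5192586183547974, 0.07967505604028702), 0.051580559462308884) ((0.5172907114028931, 0.07868662476539612), (0.09337878972291946, 0.09745249152183533), 44.876853942871094)
scene [374.7761194  164.32835821] ((0.5601943731307983, -0.15433433651924133), 0.05222541466355324) ((0.5601811408996582, -0.15390513837337494), (0.09343613684177399, 0.09902723878622055), 19.73558235168457)
```

Call:
servo_tool(
  deltas=[
    [[-0.3,-0.25,-0.1],[0,0,0]],
    [[-1,-0.85,-0.2],[0,0,0]],
    [[-1.8,-1.55,-0.3],[0,0,0]],
    [[-2.6,-2.25,-0.3],[0,0,0]],
    [[-3.4,-2.9,-0.3],[0,0,0]],
    [[-4.2,-3.6,-0.3],[0,0,0]],
    [[-5,-4.3,-0.3],[0,0,0]],
    [[-5.8,-5,-0.3],[0,0,0]],
    [[-6.6,-5.6,-0.3],[0,0,0]],
    [[-7.2,-6.2,-0.3],[0,0,0]],
    [[-7.7,-6.6,-0.3],[0,0,0]],
    [[-8,-6.8,-0.3],[0,0,0]],
  ],
  jaw=0,
)

```text
time: 1.3
eef_pos: [0.406, 0.1688, 0.2509]
orientation: [[-0.936, 0.353, -0.001], [0.353, 0.936, -0.002], [0.0, -0.002, -1.0]]
wrist_force: [0.0, 0.3, -0.2]
grip_width: -0.0001
```

Call:
servo_tool(
  deltas=[
    [[-0.3,-0.25,0],[0,0,0]],
    [[-0.9,-0.8,0],[0,0,0]],
    [[-1.5,-1.3,0],[0,0,0]],
    [[-1.9,-1.65,0],[0,0,0]],
    [[-2.15,-1.85,0],[0,0,0]],
    [[-2.15,-1.85,0],[0,0,0]],
    [[-2.15,-1.85,0],[0,0,0]],
  ],
)

```text
time: 2.0
eef_pos: [0.4598, 0.0693, 0.251]
orientation: [[-0.936, 0.353, -0.002], [0.353, 0.936, -0.002], [0.001, -0.002, -1.0]]
wrist_force: [-0.6, 0.4, -0.3]
grip_width: -0.0001
```

```bash
python3 - <<'E'
from h import *
s=env.get_state();print(s['time'],s['eef_pos'],s['orientation'],s['grip_width'],s['wrist_force'],s['joint_positions'])
i=env.camera_info('wrist')
im=env.read_camera('wrist')[:,:,::-1];cv2.imwrite('pics/w1.png',im);np.save('w1.npy',i)
E=i['extrinsics'];print(-E[:3,:3].T@E[:3,3])
E
```

```text
2.0 [0.45976134 0.06934365 0.2509728 ] [[-9.35505759e-01  3.53307768e-01 -1.61127553e-03]
 [ 3.53310263e-01  9.35504692e-01 -1.68194813e-03]
 [ 9.13110474e-04 -2.14275234e-03 -9.99997287e-01]] -9.896461928309598e-05 [-0.62956406  0.42862191 -0.31287411] [-0.02212537  0.09807    -0.19613833  1.27816168 -0.00171718  0.33898238]
[0.39205632 0.09492452 0.38729124]
```

View pics/w1.png

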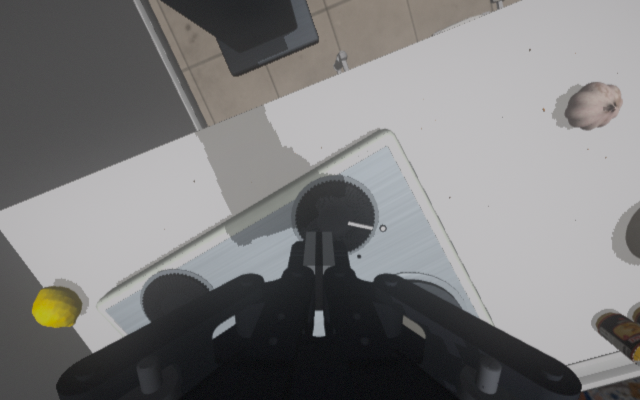

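The wrist view shows the left dial centred at about (336,216), with its pointer towards the ring mark at (383,228). The single dot is at (360,257), and the fingers hide the lower part of the dial.

```bash
python3 - <<'E'
from h import *
i=np.load('w1.npy',allow_pickle=True).item();im=cv2.imread('pics/w1.png')
g=im.max(2)
print(g[205,280:390:3])
pts=[]
for a in np.radians(np.arange(-185,20,5)):
    r=np.arange(25,60,.5);u=336+r*np.cos(a);v=214+r*np.sin(a)
    p=cv2.GaussianBlur(g,(3,3),0)[v.round().astype(int),u.round().astype(int)].astype(float)
    k=np.where(p>85)[0]
    k=k[r[k]>35]
    if len(k): pts.append((u[k[0]],v[k[0]]))
P=np.array([ray(i,p,.062)[:2] for p in pts])
for _ in range(3):
    A=np.c_[2*P,np.ones(len(P))];s=np.linalg.lstsq(A,(P**2).sum(1),rcond=None)[0]
    R=np.sqrt(s[2]+s[:2]@s[:2]);e=np.hypot(*(P-s[:2]).T)-R;P=P[abs(e)<2*e.std()+.0005]
print('centre',s[:2],R,e.std(),len(P))
for q in((383,228),(360,257)):
    d=ray(i,q,.055)[:2]-s[:2];print(np.hypot(*d),np.arctan2(d[1],d[0]))
E
```

```text
[138 129 116 115 110  93  58  50  51  50  50  52  59  55  54  59  56  58
  59  59  58  60  60  59  60  62  65  67  65  63  66 131 145 180 181 184
 180]
centre [0.51782974 0.06624661] 0.0478416147957249 0.0005105812607394533 41
0.0637527848260957 0.9489743116893898
0.0664486158339195 0.18885007261840642
```

Call:
servo_tool(
  deltas=[
    [[-0.2,-0.05,0.3],[0,0,0]],
    [[-0.45,-0.1,1.0],[0,0,0]],
    [[-0.7,-0.15,1.8],[0,0,0]],
    [[-0.9,-0.19,2.6],[0,0,0]],
    [[-0.9,-0.19,3.2],[0,0,0]],
    [[-0.9,-0.19,3.6],[0,0,0]],
    [[-0.9,-0.19,3.75],[0,0,0]],
    [[-0.9,-0.19,3.75],[0,0,0]],
    [[-0.9,-0.19,3.75],[0,0,0]],
  ],
)

```text
time: 2.95
eef_pos: [0.4909, 0.0499, 0.1015]
orientation: [[-0.936, 0.352, -0.001], [0.352, 0.936, -0.002], [-0.0, -0.002, -1.0]]
wrist_force: [-0.3, -0.3, 0.7]
grip_width: -0.0
```

```bash
python3 - <<'E'
from h import *
i=env.camera_info('wrist');im=env.read_camera('wrist')[:,:,::-1];cv2.imwrite('pics/w2.png',im)
s=env.get_state();print(s['time'],s['eef_pos'],s['wrist_force'])
E
```

```text
3.0 [0.49122105 0.04981324 0.1019113 ] [ 0.23958008  0.52317878 -0.38853865]
```

View pics/w2.png

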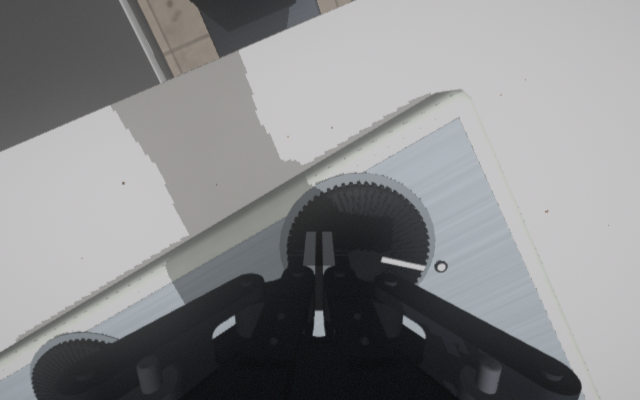

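The shut fingertips, at about (318,235), hang over the near rim side of the left dial, whose centre is about (359,245). I'll descend gently from here.

Call:
servo_tool(
  deltas=[
    [[0,0,0.15],[0,0,0]],
    [[0,0,0.3],[0,0,0]],
    [[0,0,0.45],[0,0,0]],
    [[0,0,0.5],[0,0,0]],
    [[0,0,0.55],[0,0,0]],
    [[0,0,0.55],[0,0,0]],
  ],
)

```text
time: 3.6
eef_pos: [0.491, 0.0498, 0.0796]
orientation: [[-0.936, 0.352, -0.0], [0.352, 0.936, -0.002], [-0.0, -0.002, -1.0]]
wrist_force: [0.4, 0.4, -0.2]
grip_width: -0.0004
```

Call:
servo_tool(
  deltas=[
    [[0,0,0.05],[0,0,0]],
    [[0,0,0.1],[0,0,0]],
    [[0,0,0.15],[0,0,0]],
    [[0,0,0.2],[0,0,0]],
    [[0,0,0.2],[0,0,0]],
    [[0,0,0.2],[0,0,0]],
  ],
)

```text
time: 4.2
eef_pos: [0.4911, 0.0497, 0.0719]
orientation: [[-0.936, 0.352, -0.0], [0.352, 0.936, -0.002], [-0.001, -0.002, -1.0]]
wrist_force: [-1.0, -0.5, 3.6]
grip_width: 0.0002
```

Call:
servo_tool(
  deltas=[
    [[0,0,0.04],[0,0,0]],
    [[0,0,0.08],[0,0,0]],
    [[0,0,0.09],[0,0,0]],
    [[0,0,0.09],[0,0,0]],
  ],
)

```text
time: 4.6
eef_pos: [0.4911, 0.0497, 0.0686]
orientation: [[-0.936, 0.352, 0.0], [0.352, 0.936, -0.002], [-0.001, -0.002, -1.0]]
wrist_force: [-2.2, 0.5, 7.1]
grip_width: -0.0001
```

```bash
python3 - <<'E'
from h import *
s=env.get_state();R=np.array(s['orientation']);p=np.array(s['eef_pos']);print(s['time'],p,s['wrist_force'])
c=np.array([.518,.067]);d=p[:2]-c;r=np.hypot(*d);a=np.arctan2(d[1],d[0]);print(r,a)
for k in range(1,13):
    t=.075*k
    q=np.r_[c+r*np.array([np.cos(a-t),np.sin(a-t)]),p[2]]
    print(np.round(R.T@(q-p)/.04,3),round(np.degrees(t)/8,2))
E
```

```text
4.6 [0.49106063 0.04971443 0.0685538 ] [-2.17999726  0.53918266  7.11223995]
0.03200813515879799 -2.571111966370754
[ 0.047  0.038 -0.   ] 0.54
[ 0.091  0.079 -0.   ] 1.07
[ 0.131  0.123 -0.   ] 1.61
[ 0.168  0.17  -0.   ] 2.15
[ 0.202  0.22  -0.001] 2.69
[ 0.231  0.272 -0.001] 3.22
[ 0.257  0.326 -0.001] 3.76
[ 0.279  0.382 -0.001] 4.3
[ 0.296  0.44  -0.001] 4.83
[ 0.309  0.498 -0.001] 5.37
[ 0.318  0.558 -0.001] 5.91
[ 0.322  0.617 -0.001] 6.45
```

Call:
servo_tool(
  deltas=[
    [[0.05,0.04,0],[0,0,0.54]],
    [[0.09,0.08,0],[0,0,1.07]],
    [[0.13,0.12,0],[0,0,1.61]],
    [[0.17,0.17,0],[0,0,2.15]],
    [[0.2,0.22,0],[0,0,2.69]],
    [[0.23,0.27,0],[0,0,3.22]],
    [[0.26,0.33,0],[0,0,3.76]],
    [[0.28,0.38,0],[0,0,4.3]],
    [[0.3,0.44,0],[0,0,4.83]],
    [[0.31,0.5,0],[0,0,5.37]],
    [[0.32,0.56,0],[0,0,5.8]],
    [[0.32,0.56,0],[0,0,5.8]],
  ],
)

```text
time: 5.8
eef_pos: [0.4872, 0.0753, 0.0689]
orientation: [[-0.39, 0.921, 0.001], [0.921, 0.39, -0.002], [-0.002, -0.0, -1.0]]
wrist_force: [-1.1, -0.8, 6.9]
grip_width: -0.0001
```

```bash
python3 - <<'E'
from h import *
s=env.get_state();print(s['time'],s['eef_pos'],s['wrist_force'],s['ft_torque'])
im=env.read_camera('wrist')[:,:,::-1];cv2.imwrite('pics/w3.png',im)
E
```

```text
5.8 [0.48717066 0.07531397 0.068902  ] [-1.09806291 -0.77205719  6.92961354] [-0.08108881  0.38867496 -0.00073034]
```

View pics/w3.png

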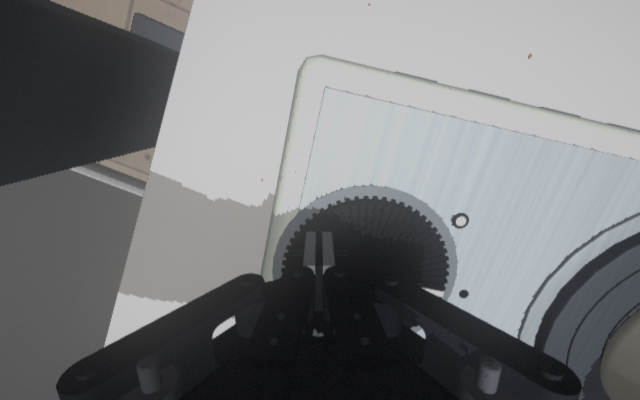

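The pointer tip at about (432,291) now aims at the single dot at (463,294), and the ring mark is at (460,221). I'll lift straight up and check.

Call:
servo_tool(
  deltas=[
    [[0,0,-0.1],[0,0,0]],
    [[0,0,-0.25],[0,0,0]],
    [[0,0,-0.6],[0,0,0]],
    [[0,0,-1.2],[0,0,0]],
    [[0,0,-2],[0,0,0]],
    [[0,0,-2.8],[0,0,0]],
    [[0,0,-3.6],[0,0,0]],
    [[0,0,-4.2],[0,0,0]],
    [[0,0,-4.5],[0,0,0]],
    [[0,0,-4.5],[0,0,0]],
  ],
)

```text
time: 6.85
eef_pos: [0.488, 0.0757, 0.2503]
orientation: [[-0.39, 0.921, 0.004], [0.921, 0.391, -0.002], [-0.003, 0.003, -1.0]]
wrist_force: [0.6, 0.5, -0.2]
grip_width: 0.0002
```

```bash
python3 - <<'E'
from h import *
s=env.get_state();print(s['time'],s['eef_pos'],s['wrist_force'])
i=env.camera_info('wrist');np.save('w4.npy',i)
im=env.read_camera('wrist')[:,:,::-1];cv2.imwrite('pics/w4.png',im)
t=env.read_camera('top')[:,:,::-1];cv2.imwrite('pics/t4.png',t)
E
```

```text
6.85 [0.48796998 0.07567221 0.25033769] [ 0.64235945  0.48557094 -0.24812783]
```

View pics/w4.png

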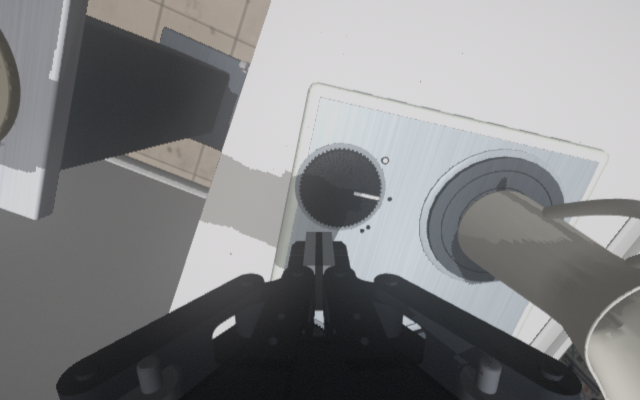

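The pointer, from (355,193) to (378,198), lines up with the single dot at (390,199). I'll back the hand away towards the robot, then compare the top view with the first one.

Call:
servo_tool(
  deltas=[
    [[0.1,-0.3,-0.1],[0,0,0]],
    [[0.3,-0.8,-0.2],[0,0,0]],
    [[0.5,-1.3,-0.3],[0,0,0]],
    [[0.6,-1.5,-0.3],[0,0,0]],
    [[0.6,-1.5,-0.3],[0,0,0]],
    [[0.6,-1.5,-0.3],[0,0,0]],
  ],
)

```text
time: 7.55
eef_pos: [0.4222, 0.0744, 0.2596]
orientation: [[-0.391, 0.921, -0.0], [0.921, 0.391, -0.002], [-0.002, -0.001, -1.0]]
wrist_force: [0.7, 1.0, 0.5]
grip_width: -0.0001
```

```bash
python3 - <<'E'
from h import *
i=np.load('w4.npy',allow_pickle=True).item();a=[ray(i,q,z)[:2] for q,z in(((355,193),.064),((378,198),.064),((390,199),.055))]
c=np.array([.518,.067]);f=lambda d:np.arctan2(d[1],d[0])
print('pointer',f(a[1]-a[0]),f(a[1]-c),'dot',f(a[2]-c))
t=env.read_camera('top')[:,:,::-1];a=cv2.imread('pics/top0.png')
cv2.imwrite('pics/t5.png',cv2.resize(np.hstack([a[130:310,200:520],t[130:310,200:520]]),(800,225)))
s=env.get_state();print(s['time'],s['eef_pos'],s['wrist_force'],np.abs(s['dq']).max())
E
```

```text
pointer 0.17913982005086043 0.16433139328531937 dot 0.16138750132159393
7.6 [0.42254457 0.07429686 0.25962027] [ 0.16918199 -0.11815711  0.23658754] 0.010833732102979086
```

View pics/t5.png

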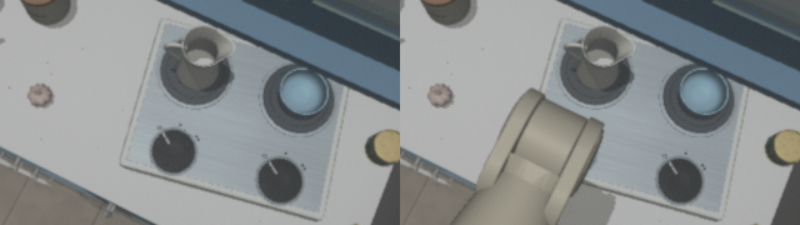

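Jug, bowl and garlic are where they were, and the right dial still points at off. The left dial is hidden by the arm in this view, but the wrist view after release showed it at the single dot. I'm handing in.

```bash
python3 -c "
from rig import env
env.job_done()"
```

```text
the job is handed in; nothing more can be done
```

The left hotplate, where the jug stands, is switched to low, and I handed the job in at about 7.6 s with the hand clear.

- **Action:** I pressed the shut fingertips on the left dial, about 3.5 mm down with about 7 N and 32 mm from its axis. I then turned it clockwise about 0.82 rad, lifted straight up and backed off.
- **Left dial:** In the wrist picture after lifting off, the pointer reads 0.16–0.18 rad and the single dot 0.16 rad, both as directions in the world frame. The click is therefore seated, to within roughly 0.02 rad. The arm hid this dial in the last top view, so the wrist picture is the final check on it.
- **Everything else:** By eye, comparing the top view before and after, the right dial is still off and the jug, bowl and garlic have not moved. At the end the wrist force was near zero.
- **One disagreement:** The first top and scene camera estimates of the dial's position differed by about 12 mm in y. A close look with the wrist camera settled it at (0.518, 0.067), near the top camera's figure, and I worked from that.

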